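# Run three brass tees up the inspection rail to the stop and bring the lens over the first

## Robot

A 7-joint arm with a two-finger parallel gripper is mounted at the origin on the work surface. World frame = base frame: x ahead of the robot, y to its left, z up, the work surface at z = 0. Lengths are in m, angles in rad, forces in N, time in s.
With the tool pointing down it reaches from about 0.4 to 0.9 m from the base axis. Payload 5.5 kg.
Tool frame: the origin (TCP) lies at the very end of the fingers, on their centre line; the grasp point (between the pads) lies 19 mm behind it; z points along the fingers, y is the direction in which the jaws open and shut (so a half turn about z gives the same grasp; the last joint's range is limited). The gripper opens to 92 mm and grips with 3 to 60 N. Pads are 19 mm wide; open, the fingers measure 130 mm over their backs; the gripper's body (75 mm by 190 mm) begins 47 mm behind the grasp point.
Start: joints at [-1.059, 0.501, -0.427, 1.55, 0.221, 1.138, -0.21], TCP at [0.16, 0.63, 0.227] pointing down, gripper open.
Joint ranges: [-2.88, 2.88], [-0.31, 2.03], [-1.54, 1.56], [0.2, 2.42], [-1.41, 4.55], [0.19, 2.02], [-2.57, 2.57]. Speed limits (rad/s): [2.57, 2.57, 3.14, 3.14, 3.14, 3.14, 3.14].

## Interface

Orientations are given as a rotation vector (axis times angle).
In Python, from rig import ctrl gives the robot as it stands.
- The arm moves only by the tool move_arm, never from a script. Its argument "increments" is a list of rows, each a list of 7 numbers: the shift along the tool's x, y, z in cm, then the turn, a rotation vector about the tool's x, y, z in rad, then the finger opening in cm, from 0 to 9.18. In form: [[dx, dy, dz, rx, ry, rz, gripper], ...]. A call has 1 to 8 rows; each row is the pose to reach, as a shift and turn from the pose commanded when the call began, along the tool's axes at that moment; what a row does not reach only later rows make up. A row lasts 1/10 s, in which the tool goes at most 50 mm and 8.59 degrees, less where a joint would pass 70% of its speed; a pose out of reach is approached as far as the arm can. A call with a gripper value outside its range is refused whole. The fingers move at their own pace and stop on an object; "force" is the grip in N (left out, the last holds). Time passes only in rows, so rows that repeat a pose let the fingers close. It gives the time, the measured TCP pose, the force and the opening at its end, in the units of the state.
- ctrl.get_obs(): the state, without advancing time (a new reading comes with each control period).
- ctrl.snapshot(name): name is "side" or "top"; returns (picture, depth): 420x560x3 uint8, blue, green, red; 420x560 float32, m along the optical axis (not along the pixel's ray), 0 where there is no reading.
- ctrl.camera_params(name): a dict with "mtx" (3x3 intrinsics, pixels), "R" (3x3) and "t" (3): a world point X has camera coordinates R X + t. Camera axes: x right, y down, z forward; pixel columns grow to the right and rows downward; lengths in m; the calibration is good to about 2 mm. A picture is of the moment at which its call begins. camera_params takes no time and is no camera call.
- ctrl.finish_job(): hands the job in, once; it reports no verdict.
The state is a dict: "clock": time; "joint_pos": joint angles; "qd": joint speeds; "effort": joint torques, N m; "tcp_pos": TCP position; "tool_rot": TCP orientation; "force": force on the tool from outside, world axes, zero at the start; "torque": the same for the moment, N m; "finger_gap": finger opening in m.
Only numpy, scipy, OpenCV 4.12 (cv2) and the standard library are available. Lean on these libraries where they do the work, as an engineer would, in place of code of your own. Each camera call takes 0.05 s, during which the arm holds its last target. There are 200 camera calls.

## Task

Get the three brass tees ready for looking at: push the touching row gently along the steel rail as one train, without letting it come apart, until the first tee is up against the end stop with all three still touching, and push the magnifier lens round on its post until it is centred over that first tee. Only push: do not lift or tip the tees, and leave everything else on the slab where it is.

Things in the scene. Friction and masses are not known exactly. Their poses are not given: they have to be found in the camera images.
- rail: Fixed steel rail on the granite slab. Origin: centre of its underside, on the slab's top (50 mm above the table). y runs along the rail, away from its end stop; z is up. Base 60 mm wide, y from -190 to 190 mm. Channel 30 mm wide, floor 8 mm above the origin, between 15 mm wide side guides with tops 18 mm above the origin; open at the +y end.
- stop: The fixed end stop of the rail. Origin: the middle of its face where it meets the channel floor, at x = 0, y = -165, z = 8 mm of the rail; axes as the rail's. The stop is a dark steel block 56 mm wide, 25 mm thick, its top 42 mm above the slab. Behind it the black magnifier stand is bolted on: base 84 mm across, 30 mm high, with a thin steel post.
- tee_1: Brass tee in the rail, the one nearest the stop. Octagonal run 54 mm long lying along the rail, 28 mm wide and high, flat end faces; from its middle a threaded branch 21 mm across stands up to 47 mm. Origin: centre of the run's underside, on the channel floor, 27 mm from each end; y along the rail, z up. 0.12 to 0.24 kg. Starts with its face 60 to 130 mm short of the stop.
- tee_2: The middle tee of the row, same make and axes as tee_1; its end faces touch the tees on either side.
- tee_3: The last tee of the row, farthest from the stop, same make and axes; its free end face (27 mm to +y of its origin) is the one to push on.
- lens_arm (a joint): Swing of the magnifier arm about its upright post, rad. 0: the arm points from the post along the rail's +y, lens over the place of the first tee at the stop; there it meets its own stop. Positive: swung out to the rail's -x side (anticlockwise from above); parked at 1.1 to 1.7. It turns with slight friction (under 1 N at the lens) and stays where it is left.
- lens_center (a point): Centre of the magnifier lens: a black-rimmed clear disc 76 mm across, about 13 mm thick, lying level, 107 mm above the slab, held 100 mm from the post's axis by a thin steel arm. Only the tees' row and the rail with its stop lie below its way, at least 45 mm lower.
- lens_pivot (a point): Point on the axis of the magnifier's post, at the lens's height (107 mm above the slab), at x = 0, y = -238 mm of the rail. The black hub there is 26 mm across and reaches 132 mm above the slab.
- caliper: Bystander: silver vernier caliper lying flat on the slab behind the rail, beam 225 mm long, 9 mm high. Origin under the beam's middle, y along the beam.
- cup: Bystander: blue plastic sorting cup, 68 mm across, 62 mm high, on the robot's side of the rail. Origin under its centre.
- reject_tee: Bystander: a tee like the others with a red paint mark, lying on its side off the rail, 28 mm high. Origin on its underside.
- plug_gauge: Bystander: steel thread plug gauge lying on the slab, 97 mm long, 20 mm high. Origin under its middle.
- ring_gauge: Bystander: steel ring gauge lying on the slab, 48 mm across, 16 mm high. Origin under its centre.
Not all that is in view belongs to the job. Leave any purple look-alike of the tee_3 alone.

How it is judged:
At the end, for the whole second after the job is handed in: First tee within 2 mm of the end stop, the second and third following with at most about 1 mm more gap each; all three in the channel, branch up (within 0.1 rad), at rest; the middle of the lens at rest within 12 mm, seen from above, of the first tee's branch (y of tee_1 in the frame of rail between -0.141 and -0.136 m and x of tee_1 in the frame of rail between -0.004 and 0.004 m and z of each of tee_1, tee_2, tee_3 in the frame of rail below 0.011 m and angle between each of tee_1, tee_2, tee_3's own z axis and vertical below 0.1 rad and linear speed of each of tee_1, tee_2, tee_3 below 0.02 m/s and y of tee_2 in the frame of rail between -0.087 and -0.081 m and x of tee_2 in the frame of rail between -0.004 and 0.004 m and y of tee_3 in the frame of rail between -0.033 and -0.026 m and x of tee_3 in the frame of rail between -0.004 and 0.004 m and horizontal distance between lens_center and tee_1 below 0.012 m and velocity of joint lens_arm between -0.1 and 0.1 rad/s); the robot touches nothing.
It fails at once if a tee of the row is lifted more than 12 mm off the rail's floor or tipped by more than 0.35 rad (z of any of tee_1, tee_2, tee_3 in the frame of rail above 0.02 m or angle between any of tee_1, tee_2, tee_3's own z axis and vertical above 0.35 rad).
It fails at once if the row comes apart: a gap of more than 12 mm between neighbouring tees (distance between tee_1 and tee_2 above 0.066 m or distance between tee_2 and tee_3 above 0.066 m).
It fails at once if the row is rammed or forced against the stop (over 60 N) (contact force between tee_1 and stop above 60 N).
It fails at once if a bystander is moved by more than 20 mm (distance of any of caliper, cup, reject_tee, plug_gauge, ring_gauge from where it was at the start of the episode above 0.02 m).
It also fails if it takes over 51 s, if anything falls off the work surface, if the arm or the gripper's body presses on something with over 40 N, if the wrist force passes 120 N, or if a joint passes its speed limit or range.

## Working session

There is one attempt and no reset: what is moved stays moved. The work goes in short steps, Python scripts to look and compute and a tool call to move; the robot and the scene stay as the last step left them, time stands still between calls to the robot, and variables do not carry over. Pictures are saved under pics/ and viewed, about 8 in all and at most 12, crops included, and the job is handed in when it is done.

Besides the shell and the picture viewer there is one more tool, called after "Emit:" by a JSON object that holds its "method" and its "body", one argument or row to a line. move_arm: Moves the arm, as the interface text tells. Its arguments: {"type":"object","properties":{"increments":{"type":"array","items":{"type":"array","items":{"type":"number"}}},"force":{"type":"number"}},"required":["increments"]}

```bash
ls; mkdir -p pics; python3 - <<'E'
from rig import ctrl
import cv2,numpy as np
for n in("top","side"):
    p,d=ctrl.snapshot(n); cv2.imwrite(f"pics/{n}0.png",p); np.save(f"pics/{n}0.npy",d)
    c=ctrl.camera_params(n); print(n,c)
print(ctrl.get_obs())
E
```

```text
pics
top {'mtx': array([[455.30250151,   0.        , 279.92592581],
       [  0.        , 455.30250151, 212.04315416],
       [  0.        ,   0.        ,   1.        ]]), 'R': array([[-0.00531332, -0.99988428, -0.01425487],
       [-0.98714339,  0.00752181, -0.15966009],
       [ 0.15974884,  0.01322328, -0.98706912]]), 't': array([0.11177649, 0.52674443, 1.0311282 ])}
side {'mtx': array([[477.47326583,   0.        , 276.9458163 ],
       [  0.        , 477.47326583, 206.4949893 ],
       [  0.        ,   0.        ,   1.        ]]), 'R': array([[ 0.91864446, -0.39495976,  0.00995726],
       [-0.20960354, -0.50857484, -0.83511555],
       [ 0.33490105,  0.7650872 , -0.54998443]]), 't': array([-0.44399197,  0.24986887,  0.95337074])}
{'clock': 0.1, 'joint_pos': array([-1.05879301,  0.50173046, -0.42683064,  1.55131061,  0.22078215,
        1.13829275, -0.21028149]), 'qd': array([-0.00020886, -0.00219856, -0.00032329, -0.00252118,  0.00115854,
       -0.00048756,  0.00015294]), 'effort': array([-1.17123834e-02, -5.67858338e+01, -5.83849311e+00, -2.79913008e+01,
       -6.90071192e-02,  2.39683245e-02,  6.53092002e-06]), 'tcp_pos': array([0.15992746, 0.6293899 , 0.22581342]), 'tool_rot': array([-3.89661904e-01, -3.11703408e+00,  2.61613891e-03]), 'force': array([-0.0323799 ,  0.49974569,  0.21895302]), 'torque': array([-0.02259452, -0.01569141, -0.00804732]), 'finger_gap': 0.09202999176727891}
```

View pics/top0.png

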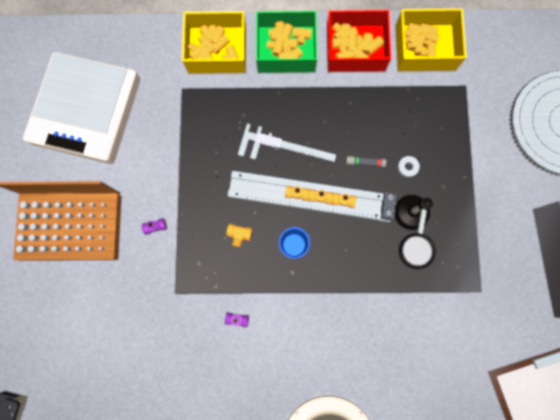

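View pics/side0.png

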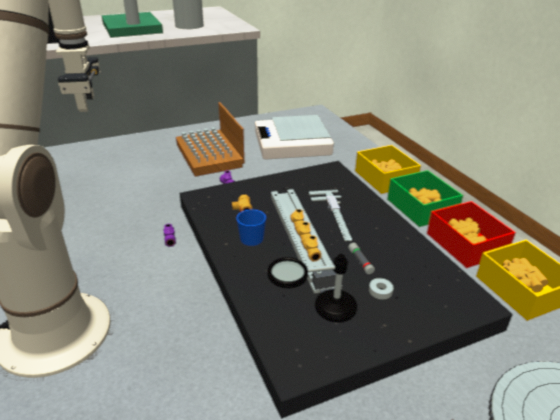

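Top view: the rail runs from (231,185) to the dark stop at (388,205), with three orange tees at about (297..345,193..200). The lens is at (417,250) and its hub at about (424,203). Off the rail are the reject tee (238,235) and two purple look-alikes at (153,227) and (237,320), which I will leave alone. The row in the rail is the one meant.

```bash
cat > h.py <<'E'
import numpy as np,cv2
from rig import ctrl
def ray(n,uv,z):
    c=ctrl.camera_params(n);R,t=c["R"],c["t"];uv=np.atleast_2d(uv).astype(float)
    d=np.c_[uv,np.ones(len(uv))]@np.linalg.inv(c["mtx"]).T@R; C=-R.T@t
    return C+d*((z-C[2])/d[:,2])[:,None]
def proj(n,X):
    c=ctrl.camera_params(n);x=(np.atleast_2d(X)@c["R"].T+c["t"])@c["mtx"].T
    return x[:,:2]/x[:,2:]
E
python3 - <<'E'
from h import *
p=cv2.imread("pics/top0.png");d=np.load("pics/top0.npy")
hsv=cv2.cvtColor(p,cv2.COLOR_BGR2HSV)
roi=np.zeros(p.shape[:2],np.uint8);roi[160:225,215:400]=255
br=cv2.inRange(hsv,(8,120,90),(30,255,255))&roi
gr=cv2.inRange(hsv,(0,0,100),(180,90,255))&roi
m=cv2.morphologyEx(gr|br,cv2.MORPH_CLOSE,np.ones((5,5)))
c=max(cv2.findContours(m,0,2)[0],key=cv2.contourArea)
r=cv2.minAreaRect(c);b=cv2.boxPoints(r);W=ray("top",b,.068);print(b,W[:,:2],sep="\n")
print("sides",[np.linalg.norm(W[i]-W[i-1]) for i in range(4)])
cb=max(cv2.findContours(br,0,2)[0],key=cv2.contourArea);b2=cv2.boxPoints(cv2.minAreaRect(cb));print("brass",b2,ray("top",b2,.072)[:,:2])
# lens: bright disc and rim
lr=np.zeros_like(roi);lr[228:275,390:445]=255
l=max(cv2.findContours(cv2.inRange(hsv,(0,0,110),(180,80,255))&lr,0,2)[0],key=cv2.contourArea)
e=cv2.fitEllipse(l);print("lens",e,ray("top",e[0],.157))
cv2.imwrite("pics/crop.png",cv2.resize(p[155:285,220:450],None,fx=3.4,fy=3.4,interpolation=3))
# depth heights along
cpar=ctrl.camera_params("top")
def h(u,v):
    z=d[v,u];x=np.linalg.inv(cpar["mtx"])@[u,v,1]*z;return cpar["R"].T@(x-cpar["t"])
for uv in[(250,186),(297,190),(321,194),(345,198),(388,205),(425,203),(417,235),(417,265),(400,251),(295,243),(238,235)]:print(uv,h(*uv).round(4))
E
```

```text
[[225.81961 197.79085]
 [230.23611 168.64183]
 [396.3914  193.81688]
 [391.97488 222.9659 ]]
[[ 0.55787806  0.23338619]
 [ 0.62736701  0.22396835]
 [ 0.56403778 -0.16130252]
 [ 0.49617142 -0.14811088]]
sides [np.float64(0.38645533568726415), np.float64(0.0701242495795734), np.float64(0.39044107527481503), np.float64(0.06913655250186526)]
brass [[285.00772 196.379  ]
 [286.73917 185.24832]
 [355.62778 195.96432]
 [353.89633 207.095  ]] [[ 0.55930968  0.09606246]
 [ 0.58554447  0.09186513]
 [ 0.55896104 -0.06655405]
 [ 0.53298695 -0.06176448]]
lens ((416.9679260253906, 250.56346130371094), (28.083099365234375, 29.927902221679688), 137.2045135498047) [[ 0.42614224 -0.17625071  0.157     ]]
(250, 186) [0.5879 0.1783 0.0565]
(297, 190) [0.5674 0.069  0.1038]
(321, 194) [0.5576 0.0156 0.1047]
(345, 198) [ 0.5479 -0.0375  0.1058]
(388, 205) [ 0.5339 -0.1356  0.0913]
(425, 203) [ 0.5218 -0.1912  0.1803]
(417, 235) [ 0.4577 -0.176   0.1641]
(417, 265) [ 0.3965 -0.1748  0.1568]
(400, 251) [ 0.4252 -0.1403  0.161 ]
(295, 243) [0.4533 0.0737 0.051 ]
(238, 235) [0.4702 0.2036 0.0745]
```

View pics/crop.png

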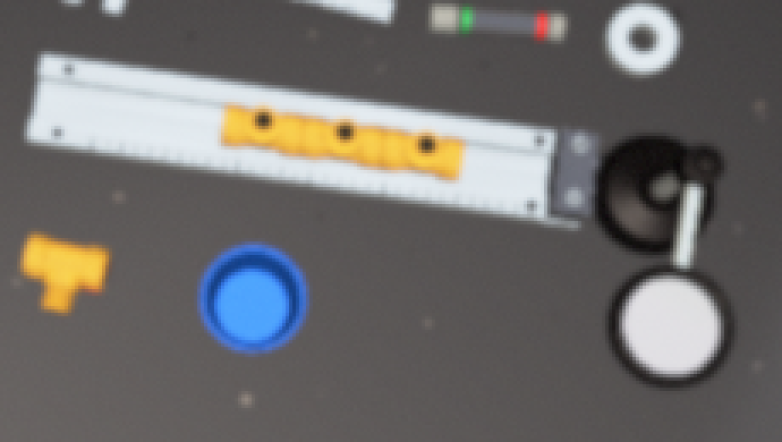

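```bash
python3 - <<'E'
from h import *
f=lambda a:np.array(a)/3.4+[220,155]
T=ray("top",f([[263,120],[345,132],[427,145]])-.35,.105);print("branches",T[:,:2],np.linalg.norm(np.diff(T,axis=0),axis=1))
E=ray("top",f([[40,55],[27,138]]),.068);print("rail end",E[:,:2],"mid",E.mean(0))
S=ray("top",f([[555,130],[549,216]]),.068);print("stop face",S[:,:2],S.mean(0))
P=ray("top",f([[704,163]]),.182)[0];print("pivot",P)
L=np.array([.4261,-.1763]);
u=(E.mean(0)-S.mean(0));print("len",np.linalg.norm(u[:2]));print("u ends",u[:2]/np.linalg.norm(u[:2]),"tees",(T[0]-T[2])[:2]/np.linalg.norm((T[0]-T[2])[:2]))
u=u[:2]/np.linalg.norm(u[:2]);v=np.array([u[1],-u[0]])
for n,x in dict(t3=T[0],t2=T[1],t1=T[2],E=E.mean(0),S=S.mean(0),L=L).items():
  w=x[:2]-P[:2];print(n,"y",w@u-.238,"x",w@v)
w=L-P[:2];print("lensdist",np.linalg.norm(w),"angle",np.arctan2(-w@v,w@u))
print("rail angle",np.arctan2(u[0],u[1]))
# side view of hub & lens
print(proj("side",[P,[L[0],L[1],.157]]))
from scipy.spatial.transform import Rotation as R
print(R.from_rotvec(ctrl.get_obs()["tool_rot"]).as_matrix().round(3))
E
```

```text
branches [[ 0.56725255  0.06905348]
 [ 0.55875543  0.01530159]
 [ 0.54962524 -0.03821374]] [0.05441936 0.05428859]
rail end [[0.62122719 0.22030879]
 [0.56304505 0.22852346]] mid [0.59213612 0.22441613 0.068     ]
stop face [[ 0.56565704 -0.13105983]
 [ 0.50660091 -0.12458042]] [ 0.53612897 -0.12782012  0.068     ]
pivot [ 0.52156223 -0.19486369  0.182     ]
len 0.35666114853521375
u ends [0.15703181 0.98759355] tees [0.16215584 0.98676516]
t3 y 0.02981773418918343 x 0.003680069868919916
t2 y -0.024601604002306682 x 0.0037291274989942227
t1 y -0.0788867333558314 x 0.0031158273895925187
E y 0.18716038744325725 x 0.0038580507878722557
S y -0.1695007610919565 x 0.003858050787872252
L y -0.23465722357727958 x -0.0971929717729026
lensdist 0.0972504391571603 angle 1.5364166875155425
rail angle 0.1576844516785852
[[338.83389088 254.11929475]
 [287.11765911 271.50078405]]
[[-0.969  0.246 -0.001]
 [ 0.246  0.969 -0.002]
 [ 0.    -0.002 -1.   ]]
```

Emit:
{"method": "move_arm", "body": {
  "increments": [
    [-3.5,-2.5,0,0,0,-0.02,0],
    [-7,-5,0,0,0,-0.04,0],
    [-10.5,-7.5,0,0,0,-0.06,0],
    [-14,-10,0,0,0,-0.088,0],
    [-17.5,-12.5,0,0,0,-0.088,0],
    [-21,-15,0,0,0,-0.088,0],
    [-24.5,-17.5,0,0,0,-0.088,0],
    [-27,-19.5,0,0,0,-0.088,0]
  ],
  "force": 20
}}

```text
clock: 0.9
tcp_pos: [0.3756, 0.3715, 0.2263]
tool_rot: [0.256, 3.131, -0.002]
force: [-1.0, -0.6, 0.6]
finger_gap: 0.0325
```

```bash
cat > go.py <<'E'
# rail frame: origin from tee row; prints state in rail coords and tool-axis shift (cm) to targets
from h import *
import sys
from scipy.spatial.transform import Rotation as R
u=np.array([.1602,.9871,0]);v=np.array([u[1],-u[0],0]);O=np.array([.5588,.0153,.05])+.0211*u+0*v
def W(x,y,z):return O+x*v+y*u+np.array([0,0,z-.05])
o=ctrl.get_obs();M=R.from_rotvec(o["tool_rot"]).as_matrix();p=o["tcp_pos"];w=p-O
print("clk",o["clock"],"rail x,y",(w@v).round(4),(w@u).round(4),"z",p[2].round(4),"F rail",(o["force"]@v).round(1),(o["force"]@u).round(1),o["force"][2].round(1),"gap",round(o["finger_gap"],4))
print("tooly",M[:,1].round(3),"turn about tool z to align",(np.arctan2(u[0],u[1])-np.arctan2(M[0,1],M[1,1])).round(3),"toolz",M[:,2].round(3))
for a in sys.argv[1:]:
    t=W(*map(float,a.split(",")));print(a,"shift cm",(M.T@(t-p)*100).round(2),"world",t.round(3))
E
python3 go.py 0,.105,.2
```

```text
clk 0.9 rail x,y -0.2379 0.3012 z 0.2263 F rail -0.9 -0.7 0.6 gap 0.0325
tooly [ 0.163  0.987 -0.001] turn about tool z to align -0.003 toolz [ 0.    -0.001 -1.   ]
0,.105,.2 shift cm [-23.84 -19.55   2.67] world [0.579 0.14  0.2  ]
```

Emit:
{"method": "move_arm", "body": {
  "increments": [
    [-3.5,-3,0,0,0,0,0],
    [-7,-6,0,0,0,0,0],
    [-10.5,-9,0,0,0,0,0],
    [-14,-12,0.5,0,0,0,0],
    [-17.5,-15,1,0,0,0,0],
    [-21,-17.5,2,0,0,0,0],
    [-23,-19,2.5,0,0,0,0],
    [-23.8,-19.5,2.7,0,0,0,0]
  ]
}}

```text
clock: 1.7
tcp_pos: [0.5785, 0.14, 0.1984]
tool_rot: [-0.26, -3.13, 0.003]
force: [-0.2, 0.0, 0.1]
finger_gap: 0.0005
```

```bash
python3 go.py 0,.105,.069 0,0.085,0.069
python3 - <<'E'
from h import *
p,d=ctrl.snapshot("side");cv2.imwrite("pics/side1.png",cv2.resize(p[150:330,190:430],None,fx=3.3,fy=3.3,interpolation=3))
E
```

```text
clk 1.7 rail x,y -0.0005 0.1051 z 0.1984 F rail -0.2 0.0 0.1 gap 0.0005
tooly [ 0.165  0.986 -0.002] turn about tool z to align -0.005 toolz [-0.001 -0.002 -1.   ]
0,.105,.069 shift cm [-6.000e-02  1.000e-02  1.294e+01] world [0.579 0.14  0.069]
0,0.085,0.069 shift cm [-0.07 -1.99 12.94] world [0.576 0.12  0.069]
```

View pics/side1.png

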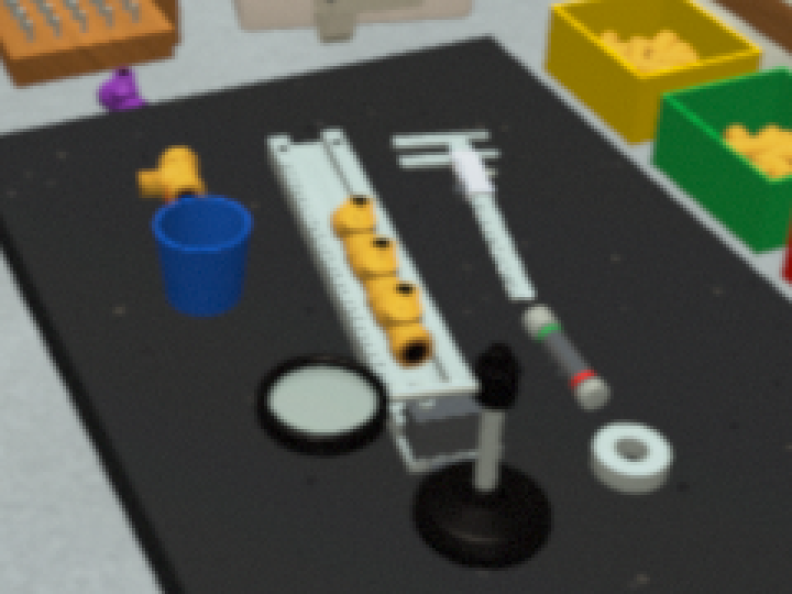

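```bash
python3 - <<'E'
from h import *
print(proj("side",[.5785,.14,.1984]))
E
```

```text
[[291.17486876 161.34806482]]
```

Emit:
{"method": "move_arm", "body": {
  "increments": [
    [-0.1,0,3.5,0,0,-0.004,0],
    [-0.1,0,7,0,0,-0.004,0],
    [-0.1,0,10,0,0,-0.004,0],
    [-0.1,0,12,0,0,-0.004,0],
    [-0.1,0,12.7,0,0,-0.004,0],
    [-0.1,0,12.9,0,0,-0.004,0],
    [-0.1,0,12.9,0,0,-0.004,0]
  ]
}}

```text
clock: 2.45
tcp_pos: [0.5786, 0.145, 0.0716]
tool_rot: [0.244, 3.131, 0.001]
force: [-0.0, 0.1, 0.3]
finger_gap: 0.0005
```

```bash
python3 go.py 0,0.079,0.069 0,0.016,0.069
python3 - <<'E'
from h import *
p,d=ctrl.snapshot("side");cv2.imwrite("pics/side2.png",cv2.resize(p[120:300,190:430],None,fx=3.3,fy=3.3,interpolation=3))
E
```

```text
clk 2.45 rail x,y -0.0012 0.1101 z 0.0716 F rail -0.0 0.1 0.3 gap 0.0005
tooly [0.155 0.988 0.001] turn about tool z to align 0.005 toolz [ 0.001  0.001 -1.   ]
0,0.079,0.069 shift cm [-0.1  -3.11  0.26] world [0.575 0.114 0.069]
0,0.016,0.069 shift cm [-0.07 -9.41  0.25] world [0.565 0.052 0.069]
```

View pics/side2.png

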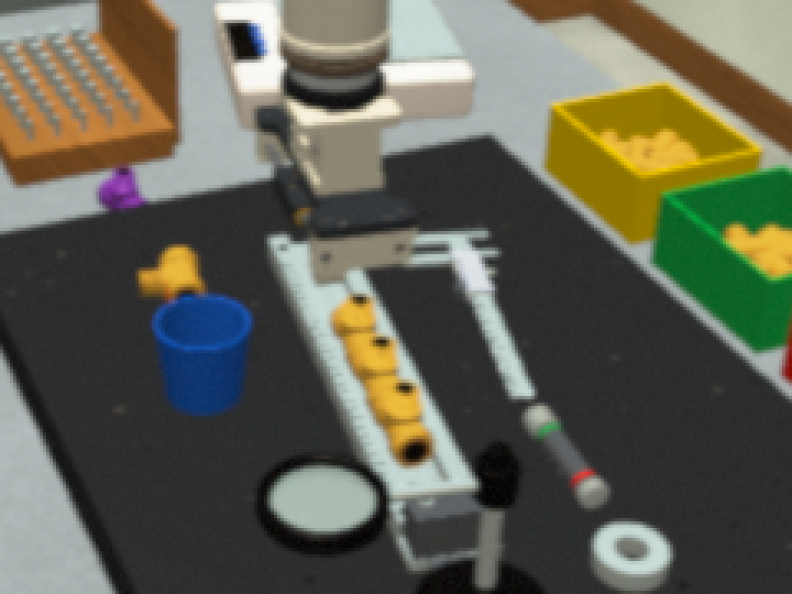

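Side view: the closed gripper stands in the channel behind tee_3, with clear space to the row. The cup and caliper are free of it. I'll approach and push slowly.

Emit:
{"method": "move_arm", "body": {
  "increments": [
    [-0.05,-0.4,0.15,0,0,0,0],
    [-0.1,-0.8,0.25,0,0,0,0],
    [-0.1,-1.2,0.25,0,0,0,0],
    [-0.1,-1.6,0.25,0,0,0,0],
    [-0.1,-1.9,0.25,0,0,0,0],
    [-0.1,-2.1,0.25,0,0,0,0],
    [-0.1,-2.3,0.25,0,0,0,0],
    [-0.1,-2.5,0.25,0,0,0,0]
  ]
}}

```text
clock: 3.3
tcp_pos: [0.5754, 0.1189, 0.0682]
tool_rot: [-0.246, -3.132, -0.0]
force: [0.3, -0.0, -0.2]
finger_gap: 0.0004
```

Emit:
{"method": "move_arm", "body": {
  "increments": [
    [0,-0.2,0,0,0,0,0],
    [0,-0.4,0,0,0,0,0],
    [0,-0.6,0,0,0,0,0],
    [0,-0.8,0,0,0,0,0],
    [0,-1.0,0,0,0,0,0],
    [0,-1.2,0,0,0,0,0],
    [0,-1.4,0,0,0,0,0],
    [0,-1.6,0,0,0,0,0]
  ]
}}

```text
clock: 4.1
tcp_pos: [0.5729, 0.1033, 0.0682]
tool_rot: [0.246, 3.132, 0.0]
force: [0.3, 1.3, -0.1]
finger_gap: 0.0004
```

```bash
cat > tees.py <<'E'
from h import *
import go
def tees():
    p,d=ctrl.snapshot("top")
    hsv=cv2.cvtColor(p,cv2.COLOR_BGR2HSV);roi=np.zeros(p.shape[:2],np.uint8)
    q=proj("top",[go.W(x,y,.075) for x,y in((-.028,.15),(.028,.15),(.028,-.164),(-.028,-.164))])
    cv2.fillConvexPoly(roi,q.round().astype(int),255)
    br=cv2.inRange(hsv,(8,120,90),(30,255,255))&roi
    ys,xs=np.nonzero(br);X=ray("top",np.c_[xs,ys],.075)-go.O
    print("brass rail y range",np.percentile(X@go.u,[1,99]).round(4),"n",len(xs))
    return p
if __name__=="__main__":tees()
E
python3 tees.py
```

```text
clk 4.1 rail x,y -0.0001 0.068 z 0.0682 F rail 0.1 1.4 -0.1 gap 0.0004
tooly [0.156 0.988 0.   ] turn about tool z to align 0.004 toolz [ 0.  0. -1.]
brass rail y range [-0.1086 -0.0965] n 27
```

Emit:
{"method": "move_arm", "body": {
  "increments": [
    [0,-0.2,0,0,0,0,0],
    [0,-0.4,0,0,0,0,0],
    [0,-0.6,0,0,0,0,0],
    [0,-0.8,0,0,0,0,0],
    [0,-1.0,0,0,0,0,0],
    [0,-1.2,0,0,0,0,0],
    [0,-1.4,0,0,0,0,0],
    [0,-1.6,0,0,0,0,0]
  ]
}}

```text
clock: 4.95
tcp_pos: [0.5705, 0.0872, 0.0682]
tool_rot: [0.246, 3.132, 0.0]
force: [1.3, 2.7, -0.0]
finger_gap: 0.0009
```

Emit:
{"method": "move_arm", "body": {
  "increments": [
    [0,-0.2,0,0,0,0,0],
    [0,-0.4,0,0,0,0,0],
    [0,-0.6,0,0,0,0,0],
    [0,-0.8,0,0,0,0,0],
    [0,-1.0,0,0,0,0,0],
    [0,-1.2,0,0,0,0,0],
    [0,-1.4,0,0,0,0,0],
    [0,-1.6,0,0,0,0,0]
  ]
}}

```text
clock: 5.75
tcp_pos: [0.568, 0.0713, 0.0682]
tool_rot: [-0.246, -3.132, -0.0]
force: [-0.6, 1.6, -0.1]
finger_gap: 0.0005
```

```bash
python3 tees.py; python3 - <<'E'
from h import *
p,d=ctrl.snapshot("side");cv2.imwrite("pics/side3.png",cv2.resize(p[150:330,190:430],None,fx=3.3,fy=3.3,interpolation=3))
E
```

```text
clk 5.75 rail x,y 0.0001 0.0357 z 0.0682 F rail -0.9 1.5 -0.1 gap 0.0005
tooly [0.156 0.988 0.   ] turn about tool z to align 0.004 toolz [-0.  0. -1.]Traceback (most recent call last):
  File "tees.py", line 12, in <module>
    if __name__=="__main__":tees()
                            ~~~~^^
  File "tees.py", line 10, in tees
    print("brass rail y range",np.percentile(X@go.u,[1,99]).round(4),"n",len(xs))
                               ~~~~~~~~~~~~~^^^^^^^^^^^^^^^
    return _quantile_unchecked(
        a, q, axis, out, overwrite_input, method, keepdims, weights)
    return _ureduce(a,
                    func=_quantile_ureduce_func,
    ...<5 lines>...
                    overwrite_input=overwrite_input,
                    method=method)
    r = func(a, **kwargs)
    result = _quantile(arr,
                       quantiles=q,
    ...<2 lines>...
                       out=out,
                       weights=wgt)
    slices_having_nans = np.isnan(arr[-1, ...])
                                  ~~~^^^^^^^^^
IndexError: index -1 is out of bounds for axis 0 with size 0
```

View pics/side3.png

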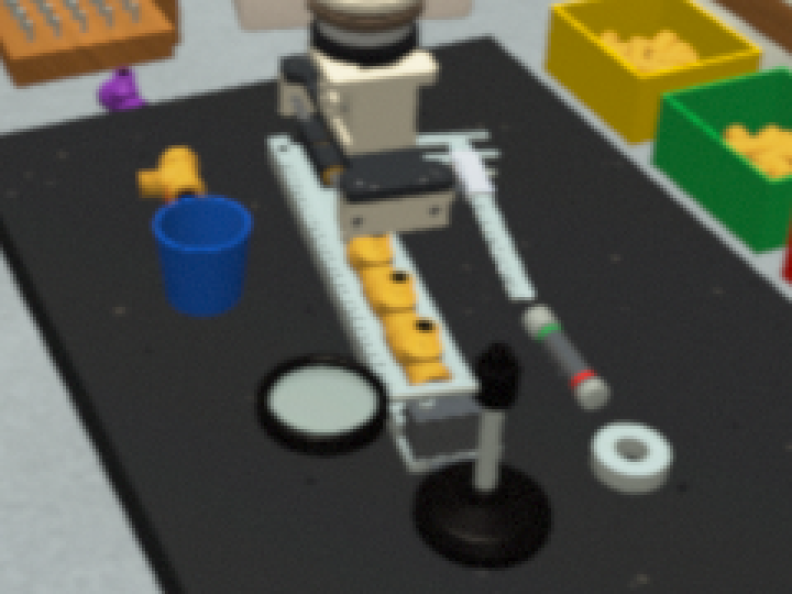

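Side view: the row is still touching and upright, with bores visible at crop (400,277) and (425,325). tee_1's face is near the stop.

```bash
python3 - <<'E'
from h import *
import go
for c in[(400,277),(425,325)]:
    X=ray("side",np.array(c)/3.3+[190,150]-.35,.105)[0]-go.O;print((X@go.v).round(4),(X@go.u).round(4))
E
```

```text
clk 5.85 rail x,y 0.0001 0.0352 z 0.0682 F rail 0.1 2.1 -0.5 gap 0.0002
tooly [ 0.157  0.988 -0.   ] turn about tool z to align 0.004 toolz [-0. -0. -1.]
0.0006 -0.0639
0.0007 -0.1172
```

Emit:
{"method": "move_arm", "body": {
  "increments": [
    [0,-0.2,0,0,0,0,0],
    [0,-0.4,0,0,0,0,0],
    [0,-0.6,0,0,0,0,0],
    [0,-0.8,0,0,0,0,0],
    [0,-1.0,0,0,0,0,0],
    [0,-1.2,0,0,0,0,0],
    [0,-1.3,0,0,0,0,0],
    [0,-1.4,0,0,0,0,0]
  ]
}}

```text
clock: 6.65
tcp_pos: [0.5658, 0.0576, 0.0682]
tool_rot: [-0.246, -3.132, -0.0]
force: [0.2, 2.3, -0.1]
finger_gap: 0.0003
```

Emit:
{"method": "move_arm", "body": {
  "increments": [
    [0,-0.1,0,0,0,0,0],
    [0,-0.2,0,0,0,0,0],
    [0,-0.3,0,0,0,0,0]
  ]
}}

```text
clock: 6.95
tcp_pos: [0.5653, 0.0547, 0.0682]
tool_rot: [-0.246, -3.132, -0.0]
force: [0.1, 2.2, -0.7]
finger_gap: 0.0005
```

Emit:
{"method": "move_arm", "body": {
  "increments": [
    [0,-0.1,0,0,0,0,0],
    [0,-0.15,0,0,0,0,0]
  ]
}}

```text
clock: 7.15
tcp_pos: [0.5651, 0.0531, 0.0682]
tool_rot: [-0.246, -3.132, 0.0]
force: [0.6, 2.6, -0.3]
finger_gap: 0.0006
```

Emit:
{"method": "move_arm", "body": {
  "increments": [
    [0,-0.05,0,0,0,0,0],
    [0,-0.1,0,0,0,0,0],
    [0,-0.1,0,0,0,0,0]
  ]
}}

```text
clock: 7.45
tcp_pos: [0.5649, 0.0522, 0.0682]
tool_rot: [-0.246, -3.132, 0.0]
force: [0.1, 1.3, -0.8]
finger_gap: 0.0002
```

Emit:
{"method": "move_arm", "body": {
  "increments": [
    [0,-0.05,0,0,0,0,0],
    [0,-0.1,0,0,0,0,0],
    [0,-0.1,0,0,0,0,0]
  ]
}}

```text
clock: 7.75
tcp_pos: [0.5647, 0.0512, 0.0682]
tool_rot: [-0.246, -3.132, 0.0]
force: [0.1, 2.3, 1.2]
finger_gap: 0.0004
```

Emit:
{"method": "move_arm", "body": {
  "increments": [
    [0,-0.05,0,0,0,0,0],
    [0,-0.1,0,0,0,0,0],
    [0,-0.1,0,0,0,0,0]
  ]
}}

```text
clock: 8.05
tcp_pos: [0.5646, 0.0503, 0.0682]
tool_rot: [-0.246, -3.132, -0.0]
force: [0.0, 3.3, -0.8]
finger_gap: 0.0004
```

Emit:
{"method": "move_arm", "body": {
  "increments": [
    [0,-0.05,0,0,0,0,0],
    [0,-0.1,0,0,0,0,0],
    [0,-0.1,0,0,0,0,0]
  ]
}}

```text
clock: 8.35
tcp_pos: [0.5646, 0.0502, 0.0683]
tool_rot: [0.245, 3.132, 0.002]
force: [0.9, 4.4, 0.2]
finger_gap: 0.0003
```

```bash
python3 - <<'E'
from h import *
import go
p,d=ctrl.snapshot("side");cv2.imwrite("pics/side4.png",cv2.resize(p[200:300,270:360],None,fx=6,fy=6,interpolation=3))
E
```

```text
clk 8.35 rail x,y 0.0002 0.0143 z 0.0683 F rail 0.1 4.4 0.2 gap 0.0003
tooly [0.155 0.988 0.001] turn about tool z to align 0.005 toolz [ 0.     0.001 -1.   ]
```

View pics/side4.png

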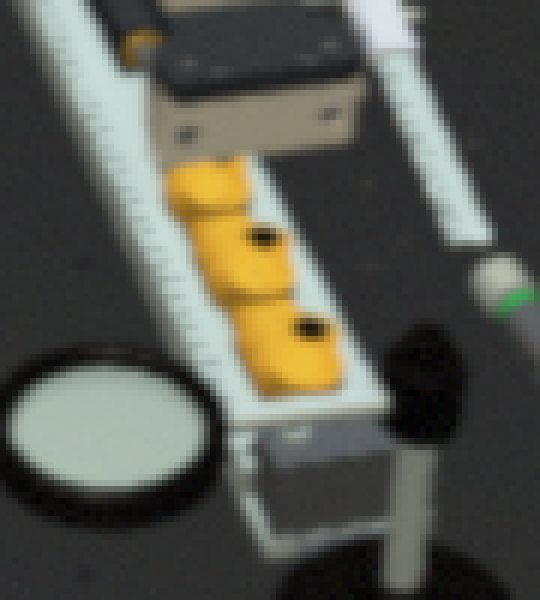

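tee_1's front face is now at the stop (bore at crop 312,328). The TCP stalled, so I'll confirm with a gentle press.

Emit:
{"method": "move_arm", "body": {
  "increments": [
    [0,-0.05,0,0,0,0,0],
    [0,-0.1,0,0,0,0,0],
    [0,-0.1,0,0,0,0,0]
  ]
}}

```text
clock: 8.7
tcp_pos: [0.5647, 0.0502, 0.0684]
tool_rot: [0.244, 3.131, 0.003]
force: [0.5, 7.1, -0.2]
finger_gap: 0.0004
```

Emit:
{"method": "move_arm", "body": {
  "increments": [
    [0,-0.05,0,0,0,0,0],
    [0,-0.1,0,0,0,0,0],
    [0,-0.1,0,0,0,0,0]
  ]
}}

```text
clock: 9.0
tcp_pos: [0.5648, 0.0501, 0.0686]
tool_rot: [0.243, 3.131, 0.005]
force: [1.4, 8.6, -0.3]
finger_gap: 0.0003
```

Emit:
{"method": "move_arm", "body": {
  "increments": [
    [0,0.2,0,0,0,0,0],
    [0,0.5,0,0,0,0,0],
    [0,1.2,0,0,0,0,0],
    [0,2.5,0,0,0,0,0],
    [0,4,0,0,0,0,0],
    [0,5,0,0,0,0,0],
    [0,5,-3,0,0,0,0],
    [0,5,-6,0,0,0,0]
  ]
}}

```text
clock: 9.8
tcp_pos: [0.5708, 0.0984, 0.1278]
tool_rot: [-0.242, -3.129, 0.001]
force: [-0.0, 0.2, -0.1]
finger_gap: 0.0005
```

Emit:
{"method": "move_arm", "body": {
  "increments": [
    [0,0,-3.5,0,0,0,0],
    [0,0,-7,0,0,0,0],
    [0,0,-10,0,0,0,0],
    [0,0,-12.5,0,0,0,0],
    [0,0,-13,0,0,0,0]
  ]
}}

```text
clock: 10.3
tcp_pos: [0.5739, 0.0982, 0.2619]
tool_rot: [0.244, 3.126, 0.002]
force: [0.3, -0.5, 0.2]
finger_gap: 0.0003
```

```bash
python3 go.py -.1,.0,.25 -.1,-.15,.25 -.1,-.31,.25 -.1,-.31,.142
```

```text
clk 10.3 rail x,y 0.0016 0.0631 z 0.2619 F rail 0.4 -0.5 0.2 gap 0.0003
tooly [0.155 0.988 0.002] turn about tool z to align 0.005 toolz [ 0.006  0.001 -1.   ]
-.1,.0,.25 shift cm [10.2  -6.26  1.12] world [0.463 0.052 0.25 ]
-.1,-.15,.25 shift cm [ 10.28 -21.26   1.09] world [ 0.439 -0.096  0.25 ]
-.1,-.31,.25 shift cm [ 10.36 -37.26   1.05] world [ 0.414 -0.254  0.25 ]
-.1,-.31,.142 shift cm [ 10.42 -37.28  11.85] world [ 0.414 -0.254  0.142]
```

Emit:
{"method": "move_arm", "body": {
  "increments": [
    [3.3,-2,0,0,0,0,0],
    [6.5,-5,0,0,0,0,0],
    [9,-9,0,0,0,0,0],
    [10.3,-13,0,0,0,0,0],
    [10.3,-17,0,0,0,0,0],
    [10.3,-21,0,0,0,0,0],
    [10.3,-25,0,0,0,0,0],
    [10.3,-29,0,0,0,0,0]
  ]
}}

```text
clock: 11.1
tcp_pos: [0.4242, -0.1746, 0.2574]
tool_rot: [-0.245, -3.131, -0.0]
force: [0.9, -0.3, -0.6]
finger_gap: 0.0002
```

Emit:
{"method": "move_arm", "body": {
  "increments": [
    [0,-4,0,0,0,0,0],
    [0,-7,0,0,0,0,0],
    [0,-8.3,0,0,0,0,0],
    [0,-8.3,0,0,0,0,0]
  ]
}}

```text
clock: 11.5
tcp_pos: [0.4113, -0.2565, 0.2574]
tool_rot: [-0.25, -3.13, -0.0]
force: [0.1, 0.5, -0.7]
finger_gap: 0.0003
```

```bash
python3 go.py -.1,-.31,.142; python3 - <<'E'
from h import *
p,d=ctrl.snapshot("top");cv2.imwrite("pics/top1.png",cv2.resize(p[150:300,220:480],None,fx=3,fy=3,interpolation=3))
E
```

```text
clk 11.5 rail x,y -0.102 -0.3131 z 0.2574 F rail 0.0 0.5 -0.7 gap 0.0003
tooly [0.159 0.987 0.   ] turn about tool z to align 0.001 toolz [-0.001  0.    -1.   ]
-.1,-.31,.142 shift cm [-0.22  0.3  11.54] world [ 0.414 -0.254  0.142]
```

View pics/top1.png

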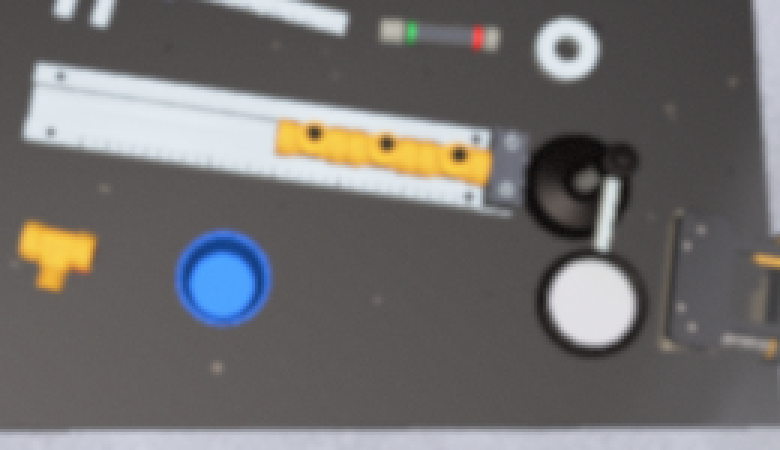

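Top view: the row is flush at the stop, with bores at crop (315,133), (386,144) and (459,155). The gripper is to the -y side of the lens and clear of it. Now I'll lower and plan the arc.

Emit:
{"method": "move_arm", "body": {
  "increments": [
    [-0.2,0,3.5,0,0,0,0],
    [-0.2,0,7,0,0,0,0],
    [-0.2,0,10,0,0,0,0],
    [-0.2,0,11.3,0,0,0,0],
    [-0.2,0,11.5,0,0,0,0]
  ]
}}

```text
clock: 12.05
tcp_pos: [0.4135, -0.2536, 0.1417]
tool_rot: [-0.242, -3.129, -0.003]
force: [-0.7, -0.1, 1.2]
finger_gap: 0.0007
```

```bash
python3 - <<'E'
from h import *
import go
from scipy.optimize import brentq
f=lambda a:np.array(a)/3+[220,150]-.33
T=ray("top",f([[315,133],[386,144],[459,155]]),.105)-go.O
print("tees x,y",(T@go.v).round(4),(T@go.u).round(4))
P=go.W(-.002,-.236,.142)
for th in np.linspace(1.55,0,17):
    e=np.array([-np.sin(th),np.cos(th)]);b=np.array([-np.cos(th),-np.sin(th)])
    g=lambda s:np.hypot(max(s*abs(b[0])-.0095,0),max(s*abs(b[1])-.018,0))-.038
    s=brentq(g,.02,.1);q=.1*e+s*b;X=P+q[0]*go.v+q[1]*go.u
    print(th.round(2),"rail",(q+[-.002,-.236]).round(4),"tool cm",(go.M.T@(X-go.p)*100)[:2].round(2))
E
```

```text
clk 12.05 rail x,y -0.1004 -0.3098 z 0.1417 F rail -0.6 -0.2 1.2 gap 0.0007
tooly [0.154 0.988 0.002] turn about tool z to align 0.007 toolz [-0.003  0.002 -1.   ]
tees x,y [-0.     -0.0003 -0.0003] [-0.0291 -0.0823 -0.1368]
1.55 rail [-0.1031 -0.2899] tool cm [0.26 1.99]
1.45 rail [-0.1079 -0.2803] tool cm [0.74 2.96]
1.36 rail [-0.1119 -0.2706] tool cm [1.13 3.92]
1.26 rail [-0.1149 -0.2605] tool cm [1.42 4.94]
1.16 rail [-0.1169 -0.2498] tool cm [1.61 6.01]
1.07 rail [-0.1177 -0.2387] tool cm [1.69 7.12]
0.97 rail [-0.1173 -0.2273] tool cm [1.64 8.26]
0.87 rail [-0.1156 -0.2158] tool cm [1.46 9.41]
0.78 rail [-0.1126 -0.2044] tool cm [ 1.15 10.55]
0.68 rail [-0.1082 -0.1931] tool cm [ 0.71 11.67]
0.58 rail [-0.1025 -0.1824] tool cm [ 0.13 12.74]
0.48 rail [-0.0955 -0.1722] tool cm [-0.58 13.76]
0.39 rail [-0.0873 -0.1628] tool cm [-1.41 14.69]
0.29 rail [-0.0782 -0.1544] tool cm [-2.33 15.52]
0.19 rail [-0.0688 -0.1472] tool cm [-3.27 16.24]
0.1 rail [-0.0592 -0.1411] tool cm [-4.23 16.84]
0.0 rail [-0.0495 -0.136 ] tool cm [-5.2  17.34]
```

Emit:
{"method": "move_arm", "body": {
  "increments": [
    [0.1,0.8,0,0,0,0,0],
    [0.2,1.5,0,0,0,0,0],
    [0.3,2.0,0,0,0,0,0],
    [0.5,2.5,0,0,0,0,0],
    [0.7,3.0,0,0,0,0,0],
    [0.9,3.4,0,0,0,0,0],
    [1.1,3.9,0,0,0,0,0],
    [1.3,4.4,0,0,0,0,0]
  ]
}}

```text
clock: 12.85
tcp_pos: [0.4079, -0.2102, 0.1432]
tool_rot: [0.247, 3.132, -0.0]
force: [-0.0, -1.8, 0.0]
finger_gap: 0.0004
```

```bash
python3 go.py -0.1169,-.2498,.142; cat > lens.py <<'E'
from h import *
import go
p,d=ctrl.snapshot("top")
hsv=cv2.cvtColor(p,cv2.COLOR_BGR2HSV)
cv2.imwrite("pics/lens.png",cv2.resize(p[150:300,300:480],None,fx=4,fy=4,interpolation=3))
E
python3 lens.py
```

```text
clk 12.85 rail x,y -0.1129 -0.2679 z 0.1432 F rail 0.3 -1.8 0.0 gap 0.0004
tooly [ 0.156  0.988 -0.   ] turn about tool z to align 0.004 toolz [ 0. -0. -1.]
-0.1169,-.2498,.142 shift cm [0.4  1.81 0.12] world [ 0.407 -0.192  0.142]
clk 12.85 rail x,y -0.1129 -0.2679 z 0.1432 F rail 0.3 -1.8 0.0 gap 0.0004
tooly [ 0.156  0.988 -0.   ] turn about tool z to align 0.004 toolz [ 0. -0. -1.]
```

View pics/lens.png

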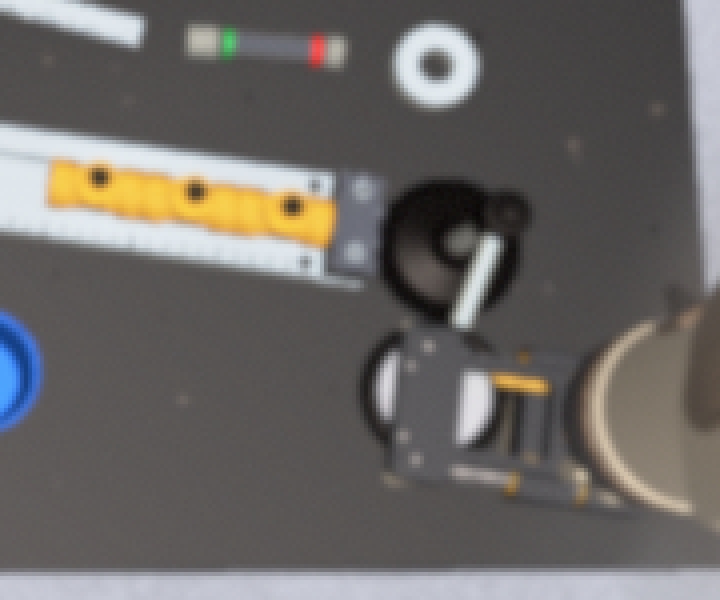

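Lens picture: the lens follows the fingers (rim now at crop about 430,395), and the hub and rail are untouched. I'll continue round.

Emit:
{"method": "move_arm", "body": {
  "increments": [
    [0.1,0.5,0,0,0,0,0],
    [0.25,1.0,0,0,0,0,0],
    [0.35,1.5,0,0,0,0,0],
    [0.43,2.1,0,0,0,0,0],
    [0.48,2.7,0,0,0,0,0],
    [0.48,3.3,0,0,0,0,0],
    [0.45,3.9,0,0,0,0,0],
    [0.38,4.5,0,0,0,0,0]
  ]
}}

```text
clock: 13.7
tcp_pos: [0.4113, -0.1649, 0.1432]
tool_rot: [-0.246, -3.132, -0.0]
force: [0.0, -1.6, 0.8]
finger_gap: 0.0007
```

```bash
python3 go.py -.1156,-.2158,.142 -.1082,-.1931,.142 -.0955,-.1722,.142
```

```text
clk 13.7 rail x,y -0.1167 -0.2226 z 0.1432 F rail 0.3 -1.6 0.8 gap 0.0007
tooly [0.156 0.988 0.   ] turn about tool z to align 0.004 toolz [-0.  0. -1.]
-.1156,-.2158,.142 shift cm [-0.11  0.67  0.12] world [ 0.414 -0.158  0.142]
-.1082,-.1931,.142 shift cm [-0.86  2.94  0.12] world [ 0.424 -0.137  0.142]
-.0955,-.1722,.142 shift cm [-2.14  5.03  0.12] world [ 0.44  -0.119  0.142]
```

Emit:
{"method": "move_arm", "body": {
  "increments": [
    [-0.1,0.6,0,0,0,0,0],
    [-0.25,1.2,0,0,0,0,0],
    [-0.42,1.8,0,0,0,0,0],
    [-0.65,2.4,0,0,0,0,0],
    [-0.9,2.95,0,0,0,0,0],
    [-1.2,3.5,0,0,0,0,0],
    [-1.55,4.1,0,0,0,0,0],
    [-1.9,4.65,0,0,0,0,0]
  ]
}}

```text
clock: 14.5
tcp_pos: [0.4377, -0.122, 0.1432]
tool_rot: [-0.246, -3.132, -0.0]
force: [0.4, -0.4, -0.6]
finger_gap: 0.0002
```

```bash
python3 go.py -.0955,-.1722,.142 -.0873,-.1628,.142 -.0782,-.1544,.142 -.0688,-.1472,.142 -.0592,-.1411,.142
```

```text
clk 14.5 rail x,y -0.0976 -0.176 z 0.1432 F rail 0.4 -0.4 -0.6 gap 0.0002
tooly [0.156 0.988 0.   ] turn about tool z to align 0.004 toolz [-0.  0. -1.]
-.0955,-.1722,.142 shift cm [-0.21  0.38  0.12] world [ 0.44  -0.119  0.142]
-.0873,-.1628,.142 shift cm [-1.03  1.32  0.12] world [ 0.45  -0.111  0.142]
-.0782,-.1544,.142 shift cm [-1.95  2.15  0.12] world [ 0.46  -0.104  0.142]
-.0688,-.1472,.142 shift cm [-2.89  2.87  0.12] world [ 0.471 -0.098  0.142]
-.0592,-.1411,.142 shift cm [-3.85  3.47  0.12] world [ 0.481 -0.094  0.142]
```

Emit:
{"method": "move_arm", "body": {
  "increments": [
    [-0.2,0.4,0,0,0,0,0],
    [-0.6,0.85,0,0,0,0,0],
    [-1.0,1.3,0,0,0,0,0],
    [-1.45,1.7,0,0,0,0,0],
    [-1.9,2.1,0,0,0,0,0],
    [-2.3,2.45,0,0,0,0,0],
    [-2.6,2.7,0,0,0,0,0],
    [-2.9,2.9,0,0,0,0,0]
  ]
}}

```text
clock: 15.3
tcp_pos: [0.4708, -0.0981, 0.1432]
tool_rot: [-0.246, -3.132, -0.0]
force: [-0.5, -0.1, -0.8]
finger_gap: 0.0002
```

```bash
sed -i 's#pics/lens.png#pics/lens2.png#' lens.py; python3 go.py -.0592,-.1411,.142  -.0495,-.136,.142; python3 lens.py >/dev/null
```

```text
clk 15.3 rail x,y -0.0687 -0.1472 z 0.1432 F rail -0.5 -0.2 -0.8 gap 0.0002
tooly [0.156 0.988 0.   ] turn about tool z to align 0.004 toolz [-0.  0. -1.]
-.0592,-.1411,.142 shift cm [-0.96  0.6   0.12] world [ 0.481 -0.094  0.142]
-.0495,-.136,.142 shift cm [-1.93  1.11  0.12] world [ 0.492 -0.09   0.142]
```

View pics/lens2.png

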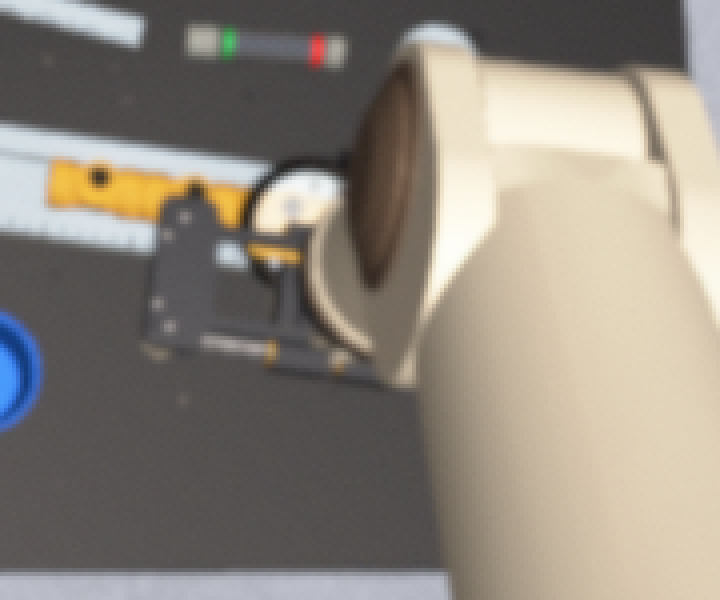

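Lens nearly over tee_1 (rim left edge at crop 245, top 158). I'll finish slowly, watching the force.

Emit:
{"method": "move_arm", "body": {
  "increments": [
    [-0.25,0.15,0,0,0,0,0],
    [-0.5,0.3,0,0,0,0,0],
    [-0.75,0.45,0,0,0,0,0],
    [-1.0,0.6,0,0,0,0,0],
    [-1.2,0.7,0,0,0,0,0],
    [-1.4,0.8,0,0,0,0,0],
    [-1.5,0.9,0,0,0,0,0]
  ]
}}

```text
clock: 16.05
tcp_pos: [0.4869, -0.0918, 0.1432]
tool_rot: [0.246, 3.132, 0.0]
force: [-0.4, 0.9, 1.1]
finger_gap: 0.0008
```

Emit:
{"method": "move_arm", "body": {
  "increments": [
    [-0.1,0.05,0,0,0,0,0],
    [-0.2,0.1,0,0,0,0,0],
    [-0.3,0.1,0,0,0,0,0]
  ]
}}

```text
clock: 16.35
tcp_pos: [0.4898, -0.091, 0.1432]
tool_rot: [-0.246, -3.132, -0.0]
force: [-1.7, 0.6, -0.2]
finger_gap: 0.0004
```

Emit:
{"method": "move_arm", "body": {
  "increments": [
    [-0.1,0,0,0,0,0,0],
    [-0.2,0,0,0,0,0,0]
  ]
}}

```text
clock: 16.55
tcp_pos: [0.4917, -0.0914, 0.1431]
tool_rot: [-0.246, -3.132, -0.0]
force: [-0.1, 0.6, -0.8]
finger_gap: 0.0007
```

Emit:
{"method": "move_arm", "body": {
  "increments": [
    [-0.1,0,0,0,0,0,0],
    [-0.2,0,0,0,0,0,0],
    [-0.2,0,0,0,0,0,0]
  ]
}}

```text
clock: 16.85
tcp_pos: [0.4929, -0.0917, 0.143]
tool_rot: [-0.246, -3.13, -0.0]
force: [-4.9, 2.6, 4.0]
finger_gap: 0.0004
```

Emit:
{"method": "move_arm", "body": {
  "increments": [
    [-0.1,0,0,0,0,0,0],
    [-0.2,0,0,0,0,0,0],
    [-0.2,0,0,0,0,0,0]
  ]
}}

```text
clock: 17.15
tcp_pos: [0.493, -0.0917, 0.1428]
tool_rot: [-0.246, -3.126, -0.001]
force: [-10.3, 2.2, 6.9]
finger_gap: 0.0007
```

The lens is on its stop (10 N, no further motion). Backing off and clearing the view.

Emit:
{"method": "move_arm", "body": {
  "increments": [
    [0.3,0,0,0,0,0,0],
    [0.8,0,0,0,0,0,0],
    [1.8,0,0,0,0,0,0],
    [3.5,0,0,0,0,0,0],
    [5,0,0,0,0,0,0],
    [6,0,-2,0,0,0,0],
    [6,0,-6,0,0,0,0],
    [6,0,-10,0,0,0,0]
  ]
}}

```text
clock: 17.95
tcp_pos: [0.4351, -0.0828, 0.2439]
tool_rot: [-0.246, -3.131, 0.0]
force: [0.7, -0.5, 0.1]
finger_gap: 0.0003
```

Emit:
{"method": "move_arm", "body": {
  "increments": [
    [0,-4,0,0,0,0,0],
    [0,-8,0,0,0,0,0],
    [0,-12,0,0,0,0,0],
    [0,-16,0,0,0,0,0],
    [0,-20,0,0,0,0,0],
    [0,-22,0,0,0,0,0],
    [0,-22,0,0,0,0,0]
  ]
}}

```text
clock: 18.65
tcp_pos: [0.4005, -0.3037, 0.2433]
tool_rot: [0.255, 3.131, -0.003]
force: [-0.9, -0.1, -0.2]
finger_gap: 0.0003
```

```bash
python3 - <<'E'
from h import *
import go
p,d=ctrl.snapshot("top");cv2.imwrite("pics/fin.png",cv2.resize(p[150:300,220:480],None,fx=3,fy=3,interpolation=3))
E
```

```text
clk 18.65 rail x,y -0.1051 -0.3614 z 0.2433 F rail -0.9 -0.2 -0.2 gap 0.0003
tooly [ 0.162  0.987 -0.002] turn about tool z to align -0.002 toolz [ 0.    -0.002 -1.   ]
```

View pics/fin.png

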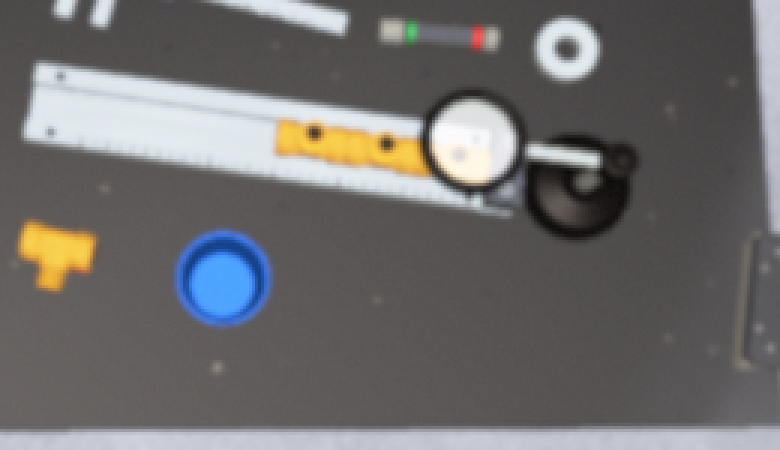

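Final top view: the lens ring is centred at crop (473,140). tee_1's bore shows through it at (459,155), the same place as before the lens push. The other bores are unchanged, and so are the bystanders. Checking the numbers before handing in.

```bash
python3 - <<'E'
from h import *
import go
f=lambda a:np.array(a)/3+[220,150]-.33
L=(ray("top",f([473,140]),.157)-go.O)[0];T=ray("top",f([[315,133],[386,144],[459,155]]),.105)-go.O
print("lens",L@go.v,L@go.u,"tees",(T@go.v).round(4),(T@go.u).round(4),"dist",np.hypot(*(L-T[2])[:2]))
a,b=cv2.imread("pics/top0.png"),ctrl.snapshot("top")[0]
for n,(u,v) in dict(cal=(240,120),plug=(340,150),ring=(395,150),cup=(270,222),rej=(220,222)).items():
    print(n,np.abs(a[v:v+35,u:u+45].astype(int)-b[v:v+35,u:u+45]).mean().round(1))
ctrl.finish_job()
E
```

```text
clk 18.7 rail x,y -0.1048 -0.3588 z 0.2431 F rail -0.4 0.8 -0.9 gap 0.0003
tooly [ 0.159  0.987 -0.   ] turn about tool z to align 0.001 toolz [ 0. -0. -1.]
lens 0.0007919107686747455 -0.13678082150991155 tees [-0.     -0.0003 -0.0003] [-0.0291 -0.0823 -0.1368] dist 0.001078355939259759
cal 0.8
plug 3.1
ring 0.9
cup 0.9
rej 0.8
the job is handed in; nothing more can be done
```

The job is handed in: the three tees are against the end stop as one touching row, and the lens is over the first tee. I handed in at about 18.7 s, and the tool reports no verdict.

- **Pushing:** I pushed the row along the rail with closed fingers at about 20 mm/s, slowing to about 5 mm/s near the stop. At the stop it stalled and I pressed to about 9 N. I then pushed the lens round its post until it met its own stop at about 10 N, and backed the arm off clear of everything.
- **Tees:** The last check put the tees' rail y at -0.137, -0.082 and -0.029 m, with x within 0.3 mm. All three are inside the limits, though only about 1 mm from one edge, and the camera calibration is good to about 2 mm. The arm stalling against the stop supports the reading. For tee_1 I reused the bore position measured just before the lens push; through the lens it still showed at the same pixel.
- **Lens:** Its centre measured about 1 mm from tee_1's branch.
- **Bystanders:** Comparing pictures from start and end showed no change at the caliper, cup, reject tee and ring gauge. The plug gauge patch differed slightly (3.1 against about 0.9 for the others). The lens rim now reaches that patch, and the gauge itself looks unmoved in the final picture.

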